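Clear the sawn offcut from the inspection stage into the reject chute

TASK

Open the shutter of the reject chute by squeezing the two opposing side buttons of its latch block together. Then push the L-shaped steel offcut along the stage, without picking it up, and over the ledge through the gap, so that it drops into the chute and comes to rest in the catch tray. Leave the three round specimen mounts standing where they are.

Things in the scene. Friction and masses are not known exactly. Their poses are not given: they have to be found in the camera images.
- station: Fixed inspection station. Origin: on the bench, straight below the middle of the stage's ledge; x along the ledge (away from the robot at yaw 0; turned at most 0.2 rad), y from the ledge across the stage, z up. All lengths below in mm in this frame. Stage: solid block, flat top at z 150, x -130 to 130, y 0 to 240; no rim but the stop strips along the ledge.
- ledge (a point): Middle of the ledge (the stage edge at y = 0), on the stage top, z 150. Two stop strips, 12 high and 6 thick, stand along this edge and leave a gap from x -44 to 44. Parts pushed through the gap fall towards -y into the chute.
- mouth (a point): Centre of the chute's square mouth (x -50 to 50, y -100 to 0) at its rim, z 118. The sliding steel shutter, top at z 126, covers it until the latch is freed. Below the mouth a slippery steel slope runs down towards +x into the open catch tray.
- tray (a point): Centre of the catch tray's floor, z 6. The tray spans x 50 to 150, y -100 to 0; walls 35 high, open on top.
- latch (a point): Middle of the grey latch block (40 x 40, z 142 to 198), midway between its two black buttons, z 175. One button stands out 10 from its +x side, one from its -x side (60 over both), each 28 wide, 30 high. Below is a bridge, x -60 to 60, y -160 to -110, top z 142. With both buttons in by 5 at once the shutter springs open by itself in under 1 s and stays open.
- button_far (a joint): Travel of the button on the +x side of the latch block, pressed towards -x: 0 out, 0.0095 m fully in; 1.5 N rising to 4 N; springs back.
- button_near (a joint): Travel of the button on the -x side of the latch block, pressed towards +x: 0 out, 0.0095 m fully in; 1.5 N rising to 4 N; springs back.
- shutter (a joint): Opening of the shutter: 0 shut and latched, 0.092 m fully open, drawn back towards -y under the bridge and over the housing behind it (top z 118, to y -230).
- offcut: Loose steel offcut, L-shaped from above, 20 high, about 0.12 kg, at any yaw. Origin: centre of mass, on its underside. Long leg x -16 to 26, y -11 to 1; short leg x -16 to -4, y 1 to 21 (its own frame). It and the three mounts stand near the corners of a rectangle on the stage (station x -60 or 60, y 75 or 160, within 10), which where varies; the lane between, near x 0, is free.
- mount1: Loose round grey resin specimen mount standing on the stage, 32 diameter, 22 high, 60 g. Origin at the centre of its underside.
- mount2: Second round mount, the same size.
- mount3: Third round mount, the same size.
Not all that is in view belongs to the job. Leave any pink or red look-alike of the offcut alone.

How it is judged:
By the outcome, as a careful person would: the job done as asked, in the order asked, and still so for the second after the job is handed in, with the robot touching nothing.
It also fails if it takes over 64 s, if anything falls off the work surface, if the arm or the gripper's body presses on something with over 40 N, if the wrist force passes 120 N, or if a joint passes its speed limit or range.

ROBOT

A 6-joint arm with a two-finger parallel gripper is mounted at the origin on the work surface. World frame = base frame: x ahead of the robot, y to its left, z up, the work surface at z = 0. Lengths are in m, angles in rad, forces in N, time in s.
With the tool pointing down it reaches from about 0.275 to 0.875 m from the base axis. Payload 12.5 kg.
Tool frame: the origin (TCP) lies at the very end of the fingers, on their centre line; the grasp point (between the pads) lies 19 mm behind it; x points along the fingers, y is the direction in which the jaws open and shut, and the axes are right-handed (so a half turn about x gives the same grasp; the last joint's range is limited). The gripper opens to 85 mm and grips with 20 to 120 N. Pads are 22 mm wide; open, the fingers measure 114 mm over their backs; the gripper's body (76 mm by 85 mm) begins 54 mm behind the grasp point. The pads swing forward as they close: fully open they stand 13 mm farther back than shut.
Start: joints at [1.214, 0.351, 1.652, -0, 1.139, -0.085], TCP at [0.148, 0.53, 0.231] pointing down, gripper open.
Joint ranges: [-2.75, 2.75], [-0.79, 2.1], [0.01, 2.65], [-1.57, 4.71], [0.07, 3.14], [-2.87, 2.87]. Speed limits (rad/s): [2.22, 2.22, 2.79, 3.14, 3.14, 3.14].

INTERFACE

Orientations are given as a 3x3 rotation matrix whose columns are the frame's x, y, z axes.
In Python, from bench import manip gives the robot as it stands. Calls block until the motion is done:
- manip.move_ptp(position, orientation): joint-space move of the TCP to a pose.
- manip.move_l(position, attitude=None, max_speed=0.15): straight line of the TCP; attitude=None keeps the orientation; max_speed is the mean speed in m/s.
- manip.move_j(angles): joint-space move.
- manip.set_gripper(opening, effort=None): opening from 0.0 (shut) to 1.0 (fully open); effort is the grip in N (None keeps the last); returns when the fingers have stopped.
- manip.dwell(seconds).
- manip.inverse_kinematics(position, orientation): joint angles nearest the present ones, or None.
- manip.grab_frame(name): name is "scene" or "top"; returns (picture, depth): 420x560x3 uint8, red, green, blue; 420x560 float32, m along the optical axis (not along the pixel's ray), 0 where there is no reading.
- manip.get_calibration(name): a dict with "camera_matrix" (3x3 intrinsics, pixels), "R" (3x3) and "t" (3): a world point X has camera coordinates R X + t. Camera axes: x right, y down, z forward; pixel columns grow to the right and rows downward; lengths in m; the calibration is good to about 2 mm. A picture is of the moment at which its call begins. get_calibration takes no time and is no camera call.
A pose or a line that the arm cannot do raises manip.Unreachable and nothing moves.
- manip.sign_off(): hands the job in, once; it reports no verdict.
Trained networks look in the newest picture that a camera, given by its name, has taken for a name from the list of things; names that differ only in an ending like _2 or _b are one class to them, and where a whole thing is asked for, a point or a joint stands for the part that bears it (a point fixed in the world has none). Each returns a list of dicts, best first, with "confidence" (0 to 1); they miss things now and then, are a little off and sometimes report something else, mostly with a low value. They report only what shows in the picture. A call takes as long as a camera call. They do not tell look-alikes from the thing itself.
- manip.look_for(camera, name): "at" ([x, y, z] in m, in world coordinates, good to about 4 mm: the middle of the surface that is visible of it).
Readings, each from a call of its own:
- manip.current_time(): time.
- manip.current_qpos(): joint angles.
- manip.current_joint_vel(): joint speeds.
- manip.current_joint_torque(): joint torques, N m.
- manip.current_ee_pos(): TCP position.
- manip.current_tcp_rot(): TCP orientation.
- manip.current_force(): force on the tool from outside, world axes, zero at the start.
- manip.current_ft_torque(): the same for the moment, N m.
- manip.current_grip_width(): opening from 0.0 (shut) to 1.0 (fully open).
Only numpy, scipy, OpenCV 4.12 (cv2) and the standard library are available. Lean on these libraries where they do the work, as an engineer would, in place of code of your own. Each camera call takes 0.05 s, during which the arm holds its last target. There are 200 camera calls.

## Working session

There is one attempt and no reset: what is moved stays moved. The work goes in short steps, each a Python script; the robot and the scene stay as the last script left them, time stands still between calls to the robot, and variables do not carry over. Pictures are saved under pics/ and viewed, about 8 in all and at most 12, crops included, and the job is handed in when it is done.

```bash
ls; mkdir -p pics; python3 - <<'E'
from bench import manip as m
import cv2,numpy as np
for n in("scene","top"):
    p,d=m.grab_frame(n); cv2.imwrite(f"pics/{n}0.png",p[:,:,::-1]); np.savez(f"{n}0.npz",p=p,d=d)
    c=m.get_calibration(n); print(n,c)
    for k in("latch","button_far","button_near","offcut","mount1","shutter","station","ledge","tray"):
        try: print(k,[(np.round(r["at"],4).tolist(),round(r["confidence"],2)) for r in m.look_for(n,k)])
        except Exception as e: print(k,e)
print(m.current_time())
E
```

```text
pics
scene {'camera_matrix': array([[524.81913222,   0.        , 276.74437345],
       [  0.        , 524.81913222, 197.93423074],
       [  0.        ,   0.        ,   1.        ]]), 'R': array([[ 0.8251373 ,  0.56492726, -0.00237387],
       [ 0.36842273, -0.54129723, -0.75581876],
       [-0.42826759,  0.62277966, -0.65477658]]), 't': array([-0.48161417, -0.07271968,  1.16830092])}
latch [([0.5905, -0.0482, 0.127], 0.85)]
button_far [([0.5789, -0.1804, 0.1841], 0.58)]
button_near [([0.5785, -0.1807, 0.1835], 0.38)]
offcut []
mount1 [([0.5093, 0.0306, 0.1721], 0.81), ([0.6184, 0.029, 0.1692], 0.79), ([0.632, 0.1109, 0.171], 0.75)]
shutter []
station [([0.5933, -0.0483, 0.1252], 0.75)]
ledge [([0.5939, -0.052, 0.1268], 0.77)]
tray [([0.5928, -0.0537, 0.1246], 0.67)]
top {'camera_matrix': array([[528.7053604 ,   0.        , 280.97942754],
       [  0.        , 528.7053604 , 208.71145403],
       [  0.        ,   0.        ,   1.        ]]), 'R': array([[-0.00866105, -0.99996165,  0.00129847],
       [-0.98383096,  0.00828902, -0.17890764],
       [ 0.17889001, -0.002827  , -0.98386502]]), 't': array([0.06715058, 0.55246268, 0.84154644])}
latch [([0.5516, 0.0107, 0.1484], 0.82)]
button_far [([0.5703, -0.1718, 0.1892], 0.44)]
button_near [([0.5194, -0.1669, 0.1857], 0.61), ([0.5549, 0.0121, 0.1518], 0.43)]
offcut [([0.4706, 0.2879, 0.0198], 0.84), ([0.5112, 0.1332, 0.1722], 0.77), ([0.3506, 0.0413, 0.0202], 0.65), ([0.3542, 0.1551, 0.0245], 0.55)]
mount1 [([0.6102, 0.0379, 0.1697], 0.95), ([0.6229, 0.123, 0.1702], 0.74), ([0.5012, 0.0375, 0.1707], 0.65)]
shutter [([0.5506, -0.0975, 0.1326], 0.89)]
station [([0.5511, 0.0131, 0.1488], 0.96)]
ledge [([0.555, 0.0107, 0.1477], 0.65), ([0.5522, -0.0995, 0.1303], 0.23)]
tray [([0.5525, 0.0121, 0.15], 0.79)]
1.0
```

View pics/top0.png

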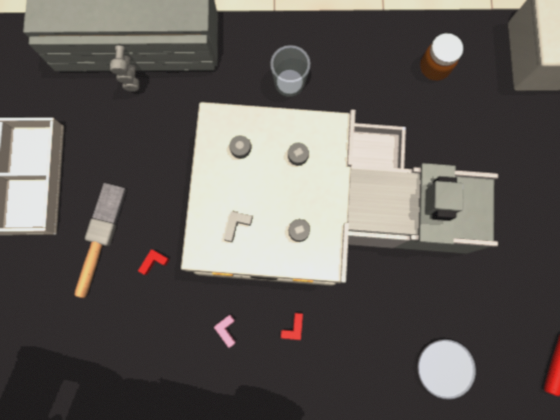

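View pics/scene0.png

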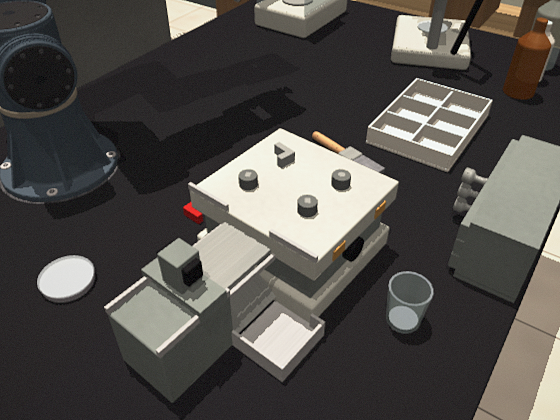

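The offcut is the grey L on the stage at top (237,224). The red and pink Ls at (152,261), (225,331) and (293,327) lie on the bench, so they are look-alikes. Next I fit the station frame and the offcut pose.

```bash
cat > h.py <<'E'
import numpy as np,cv2
from bench import manip as m
def cloud(n,d):
    c=m.get_calibration(n);K=c["camera_matrix"];v,u=np.indices(d.shape)
    P=np.stack([(u-K[0,2])*d/K[0,0],(v-K[1,2])*d/K[1,1],d],-1)
    return (P-c["t"])@c["R"]
def proj(n,X):
    c=m.get_calibration(n);x=(np.asarray(X)@c["R"].T+c["t"])@c["camera_matrix"].T
    return x[...,:2]/x[...,2:]
L=np.array([[-16,-11],[26,-11],[26,1],[-4,1],[-4,21],[-16,21]])/1000.
def fitL(P,c0,z=.17):  # P world cloud; returns x,y,yaw of offcut from points on its top
    from scipy.optimize import minimize
    s=(abs(P[...,2]-z)<.006)&(np.hypot(P[...,0]-c0[0],P[...,1]-c0[1])<.045)
    q=P[s][:,:2]; 
    # rasterise cloud points 0.5mm; cost: mean outside distance + uncovered outline area
    from scipy.spatial import cKDTree
    g=np.array([[x,y] for x in np.arange(-15,26,2) for y in np.arange(-10,21,2) if y<1 or x<-4])/1000.
    t=cKDTree(q);best=None
    def cost(p):
        R=np.array([[np.cos(p[2]),-np.sin(p[2])],[np.sin(p[2]),np.cos(p[2])]])
        w=g@R.T+p[:2]; a=t.query(w)[0]; b=cKDTree(w).query(q)[0]
        return ((a**2).mean()+(b**2).mean())*1e6
    for y in np.arange(0,6.3,.52):
        r=minimize(cost,[*q.mean(0),y],method="Nelder-Mead",options=dict(initial_simplex=[[*q.mean(0),y],[*(q.mean(0)+[.006,0]),y],[*(q.mean(0)+[0,.006]),y],[*q.mean(0),y+.4]]))
        if best is None or r.fun<best.fun: best=r
    return best.x,best.fun,len(q)
E
python3 - <<'E'
from h import *
for n in("top","scene"):
    f=np.load(n+"0.npz");P=cloud(n,f["d"])
    s=(f["d"]>0)&(abs(P[...,2]-.15)<.005)&(abs(P[...,0]-.55)<.2)&(abs(P[...,1]-.1)<.2)
    lab=cv2.connectedComponentsWithStats(s.astype(np.uint8));k=1+lab[2][1:,4].argmax();s=lab[1]==k
    q=(P[s][:,:2]*1000).astype(np.float32)
    r=cv2.minAreaRect(q);print(n,"stage",r,"z",np.median(P[s][:,2]),cv2.boxPoints(r).round(1).tolist())
    s=(f["d"]>0)&(abs(P[...,2]-.198)<.006)&(abs(P[...,0]-.55)<.1)&(abs(P[...,1]+.15)<.1)
    q=(P[s][:,:2]*1000).astype(np.float32);print("latch",cv2.minAreaRect(q),len(q))
    print("off",fitL(P,(.511,.135)))
p=np.load("top0.npz")["p"];cv2.imwrite("pics/crop.png",cv2.resize(p[90:290,180:500,::-1],None,fx=2.5,fy=2.5,interpolation=cv2.INTER_CUBIC))
E
```

```text
top stage ((565.8505859375, 81.05940246582031), (240.34442138671875, 260.1053771972656), 85.03751373291016) z 0.14999936893968732 [[425.8999938964844, -27.399999618530273], [685.0, -49.900001525878906], [705.7999877929688, 189.5], [446.70001220703125, 212.0]]
latch ((542.4730834960938, -172.91062927246094), (40.54035186767578, 57.149330139160156), 85.60984802246094) 827
off (array([0.5104058 , 0.13027577, 2.90004629]), np.float64(1.0594345055901153), 375)
scene stage ((565.0782470703125, 80.03927612304688), (243.11166381835938, 261.8495178222656), 84.95870208740234) z 0.15135372605842023 [[424.0, -29.5], [684.7999877929688, -52.599998474121094], [706.2000122070312, 189.60000610351562], [445.29998779296875, 212.60000610351562]]
latch ((544.410888671875, -174.21435546875), (40.80997848510742, 58.14319610595703), 84.81749725341797) 823
off (array([0.51116419, 0.12905045, 2.8992068 ]), np.float64(2.2037474708881506), 236)
```

View pics/crop.png

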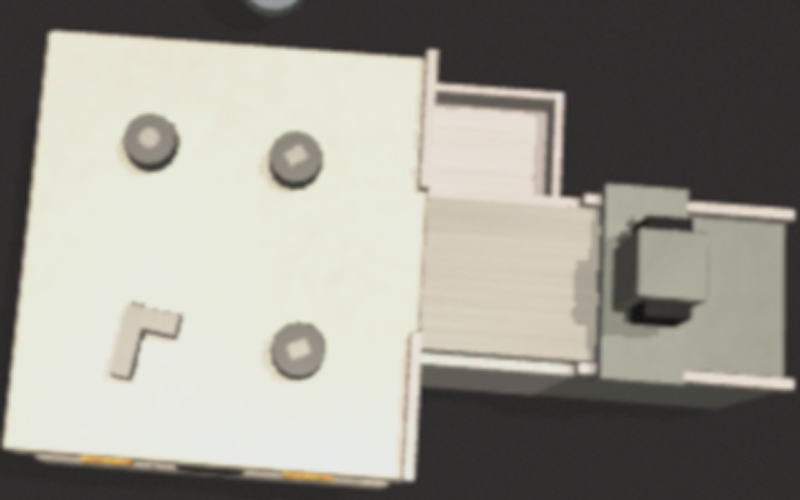

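The crop confirms the grey L at crop (140,340) as the offcut. In the station frame it sits at about (-59,164) mm with yaw 171°. The latch fits at (0,-135), as expected. Now I squeeze the latch.

```bash
cat >> h.py <<'E'
YAW=-.0867; O=np.array([.5551,-.0389])
RS=np.array([[np.cos(YAW),-np.sin(YAW)],[np.sin(YAW),np.cos(YAW)]])
def W(x,y,z): return [*(O+RS@[x/1000,y/1000]),z/1000]   # station mm -> world m
def S(p): return (np.asarray(p)[...,:2]-O)@RS*1000
def down(a):  # jaw axis at station angle a, nearest to the present one
    y=np.array([*(RS@[np.cos(a),np.sin(a)]),0])
    if y@m.current_tcp_rot()[:,1]<0:y=-y
    x=np.array([0,0,-1.]);return np.column_stack([x,y,np.cross(x,y)])
def mounts(P):
    s=((abs(P[...,2]-.172)<.004)&(abs(S(P)[...,0])<110)&(abs(S(P)[...,1]-120)<90)).astype(np.uint8)
    n,l,st,_=cv2.connectedComponentsWithStats(s)
    return [S(P[l==i].reshape(-1,3)[:,:2]).mean(0).round(1).tolist()+[int(st[i,4])] for i in range(1,n) if st[i,4]>60]
E
python3 - <<'E'
from h import *
print(mounts(cloud("top",np.load("top0.npz")["d"])))
p=m.current_ee_pos();m.move_l([p[0],p[1],.31],max_speed=.2)
R=down(0);m.move_ptp(W(0,-135,280),R);print(m.current_qpos(),m.current_ee_pos())
m.move_l(W(0,-135,157),max_speed=.12);print(m.current_force())
m.set_gripper(.5,20);print(m.current_grip_width(),m.current_force());m.dwell(1)
p,d=m.grab_frame("scene");cv2.imwrite("pics/s1.png",p[:,:,::-1])
print(m.current_time())
E
```

```text
[[57.9, 168.8, 344], [53.8, 81.6, 345], [-59.3, 164.8, 342], [-61.2, 71.7, 369]]
[-3.89387468e-01  3.43415975e-01  1.53808797e+00  1.25637314e-04
  1.26001727e+00 -3.03757069e-01] [ 0.5435976  -0.17276251  0.2800457 ]
[ 0.4403966  -0.49514066 -0.56404615]
0.5025460308766788 [-0.63044794 -0.0576628   6.28127098]
7.1
```

View pics/s1.png

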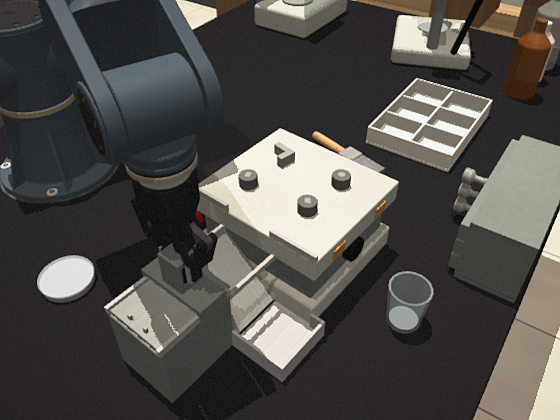

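The shutter is open: the slope shows at (235,255), and the plate has moved back over the housing at (150,320). Now I release the latch, retreat, and push the offcut into the lane.

```bash
python3 - <<'E'
from h import *
m.set_gripper(1.0);m.move_l(W(0,-135,280),max_speed=.2);m.set_gripper(0.)
a=2.900+.0867;c=S(np.array([.5107,.1298]));e=np.array([np.cos(a),np.sin(a)]);n=np.array([-e[1],e[0]])
R=down(a+np.pi/2)
st=c+e*52+n*-2; en=c+e*(37-60)+n*-2; print(c,st,en)
m.move_ptp(W(*st,260),R);m.move_l(W(*st,157),max_speed=.15);print(m.current_force())
m.move_l(W(*en,157),max_speed=.05);print(m.current_force())
m.move_l(W(*(en+e*15),157),max_speed=.1);m.move_l(W(*(en+e*15),270),max_speed=.2)
for n_ in("scene","top"):
    p,d=m.grab_frame(n_);cv2.imwrite(f"pics/{n_}2.png",p[:,:,::-1]);np.savez(n_+"2.npz",p=p,d=d)
    P=cloud(n_,d);f=fitL(P,W(0,155,0));print(S(f[0]),f[0][2]-YAW,f[1:],mounts(P))
print(m.current_time())
E
```

```text
[-58.8412024  164.22168828] [-109.91011538  174.21999449] [-35.80800808 162.64944158]
[-0.48842845  0.7464984   0.78348922]
[ 0.53579286 -0.91127676  0.10476427]
[  2.74226064 152.70665716] 2.903244797067416 (np.float64(9.650797936944477), 262) [[0.5, 152.8, 206], [-59.6, 68.8, 219], [59.5, 165.7, 217], [55.0, 78.7, 255]]
[  7.76809748 137.84535217] 3.8203209611893976 (np.float64(110.82562160850176), 19) [[53.9, 81.6, 345], [-60.0, 67.5, 252]]
13.9833
```

View pics/scene2.png

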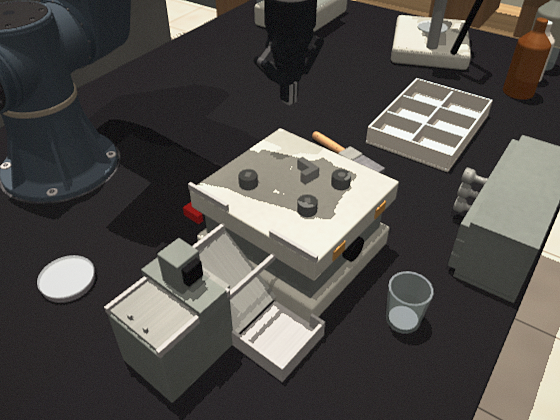

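The offcut is in the lane at about (2,153) mm, and the mounts have not moved. Next I push towards the ledge, stopping on the way for a check.

```bash
python3 - <<'E'
from h import *
R=down(0)
m.move_ptp(W(1,198,260),R);m.move_l(W(1,198,157),max_speed=.15)
m.move_l(W(1,75,157),max_speed=.06);print(m.current_force())
p,d=m.grab_frame("scene");cv2.imwrite("pics/s3.png",p[:,:,::-1])
P=cloud("scene",d);f=fitL(P,W(0,52,0));print(S(f[0]),f[0][2]-YAW,f[1:],mounts(P))
print(m.current_time())
E
```

```text
[-0.46509975 -0.72927046 -0.20291388]
[ 1.09772931 56.03505134] 3.3488562910591613 (np.float64(9.909175548371945), 373) [[-59.5, 68.7, 215], [59.5, 165.9, 214], [3.4, 55.4, 314], [55.1, 78.6, 257]]
18.3667
```

View pics/s3.png

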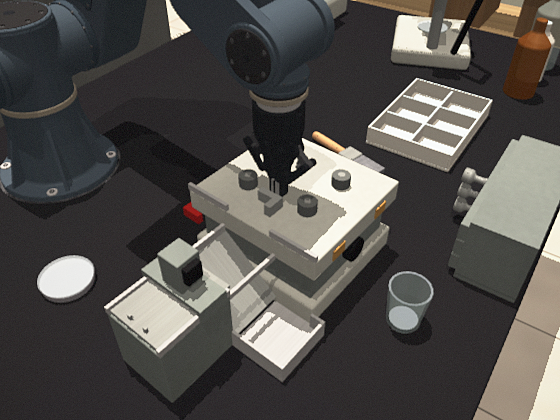

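The offcut is centred in the gap, square enough, and clear of the mounts. Push it over the ledge.

```bash
python3 - <<'E'
from h import *
m.move_l(W(0,-2,157),max_speed=.07);print(m.current_force());m.dwell(.7)
m.move_l(W(0,40,157),max_speed=.15);m.move_l(W(0,60,270),max_speed=.2)
m.move_ptp(W(-100,220,330),down(0));m.dwell(.5)
o=[]
for n_ in("scene","top"):
    p,d=m.grab_frame(n_);P=cloud(n_,d);print(mounts(P),[(S(r["at"]).round(),round(r["at"][2],3),round(r["confidence"],2)) for r in m.look_for(n_,"offcut")])
    o.append(cv2.resize(p[180:390,180:380,::-1] if n_=="scene" else p[80:290,300:500,::-1],(400,420),interpolation=cv2.INTER_CUBIC))
cv2.imwrite("pics/f4.png",np.hstack(o));print(m.current_time())
E
```

```text
[-0.45794795 -0.41786786 -0.62501774]
[[-59.8, 68.6, 216], [59.6, 165.6, 220], [55.2, 78.4, 258]] [(array([117., -51.]), 0.023, 0.71), (array([-204.,   56.]), 0.013, 0.63)]
[[57.8, 168.8, 348], [53.8, 81.7, 347], [-61.2, 71.7, 373]] [(array([111., -43.]), 0.027, 0.89), (array([-199.,  173.]), 0.021, 0.58), (array([-211.,   66.]), 0.02, 0.49)]
22.9833
```

View pics/f4.png

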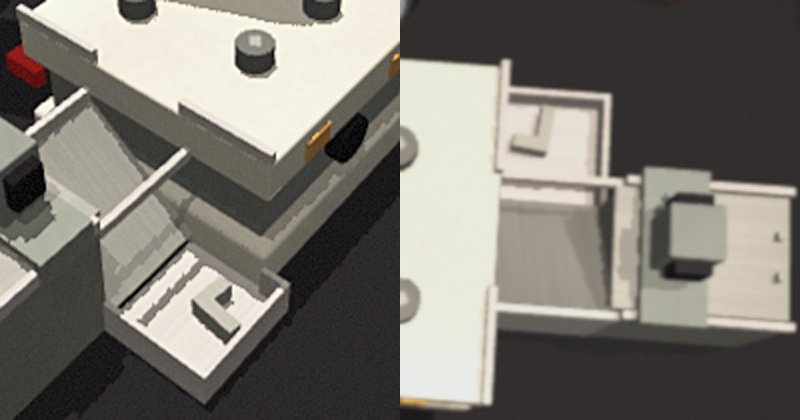

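The offcut lies flat in the tray, at left (215,308) and right (535,130) in the picture. The mounts are unmoved and the shutter is open.

```bash
python3 -c "
from bench import manip as m
print(m.current_force());m.sign_off()"
```

```text
[ 0.8322164  -0.46170717 -0.27085086]
the job is handed in; nothing more can be done
```

The job is done and handed in, about 23 s into the 64 s allowed. I squeezed both latch buttons together and the shutter sprang open. With shut fingers I then pushed the grey offcut into the free lane and over the ledge through the gap.

- **Offcut:** in the last pictures it lies flat in the catch tray. Both cameras put it at about station (111 to 117, -43 to -51) mm, with its visible surface at z about 25 mm.
- **Mounts:** all three stand where they were, within 0.2 mm in the top view.
- **Shutter and arm:** the shutter is still open. The arm is clear of everything, with under 1 N on the wrist.

The only check that failed was the top camera's reading of the offcut after the first push. The arm was blocking the view, so I used the scene camera for that step.

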